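# Load the heel-tip cartons from the flow lane

## Robot

A 6-joint arm with a two-finger parallel gripper is mounted at the origin on the work surface. World frame = base frame: x ahead of the robot, y to its left, z up, the work surface at z = 0. Lengths are in m, angles in rad, forces in N, time in s.
With the tool pointing down it reaches from about 0.2 to 0.875 m from the base axis. Payload 3.4 kg.
Tool frame: the origin (TCP) lies between the finger pads; the fingertips stand 25 mm ahead of it and the grasp point (between the pads) lies 6 mm ahead of it (r.nose_length is the z of the fingertips in the tool frame, in m); z points along the fingers, y is the line along which they close (so a half turn about z gives the same grasp; the last joint's range is limited). The gripper opens to 94 mm and grips with 3 to 60 N. Pads are 16 mm wide; open, the fingers measure 119 mm over their backs; the gripper's body (75 mm by 177 mm) begins 78 mm behind the grasp point.
Start: joints at [-1.226, 0.276, 1.505, -0, 1.361, -0.121], TCP at [0.258, -0.514, 0.23] pointing down, gripper open.
Joint ranges: [-2.89, 2.89], [-0.75, 2.08], [0.22, 2.7], [-1.18, 4.32], [0.11, 2.71], [-2.7, 2.7]. Speed limits (rad/s): [2.57, 2.57, 3.14, 3.14, 3.14, 3.14].

## Interface

Orientations are given as a unit quaternion [w, x, y, z].
In Python, from plant import r, gripper_to, inverse_kinematics, vision, models, telemetry gives the robot as it stands. Calls block until the motion is done:
- r.move_to(position, orientation): joint-space move of the TCP to a pose.
- r.move_l(position, rot=None, vel=0.15, guard=None): straight line of the TCP; rot=None keeps the orientation; vel is the mean speed in m/s. With guard (N) it stops when the force on the tool has changed by that much, and returns True; else False.
- r.movej(angles): joint-space move.
- gripper_to(opening, f_grip=None): finger opening in m; f_grip is the grip in N (None keeps the last); returns when the fingers have stopped.
- r.hold(seconds).
- inverse_kinematics(position, orientation): joint angles nearest the present ones, or None.
- vision.snapshot(name): name is "scene" or "top"; returns the picture (420x560x3 uint8, red, green, blue); there is no depth.
- vision.get_calibration(name): a dict with "fx", "fy", "cx", "cy" (pixels), "D" ([k1, k2, p1, p2, k3] as OpenCV has them; the pictures are not rectified), "position" and "orientation" of the camera in the world. Camera axes: x right, y down, z forward; pixel columns grow to the right and rows downward; lengths in m; the calibration is good to about 2 mm. A picture is of the moment at which its call begins. get_calibration takes no time and is no camera call.
A pose or a line that the arm cannot do raises r.PlanningError and nothing moves.
- r.sign_off(): hands the job in; it is judged then, once.
Trained networks look in the newest picture that a camera, given by its name, has taken for a name from the list of things; names that differ only in an ending like _2 or _b are one class to them, and where a whole thing is asked for, a point or a joint stands for the part that bears it (a point fixed in the world has none). Each returns a list of dicts, best first, with "score" (0 to 1); they miss things now and then, are a little off and sometimes report something else, mostly with a low value. They report only what shows in the picture. A call takes as long as a camera call. They do not tell look-alikes from the thing itself.
- models.boxes_of(thing, camera): "at" ([x, y, z] in m, in world coordinates, good to about 4 mm: the middle of the surface that is visible of it).
- models.regions_of(thing, camera): "pixels" (420x560 bool, what is visible of it).
- models.mark_of(thing, camera): "at" ([x, y, z] in m, in world coordinates, good to about 4 mm: a listed point, or the origin of a listed thing).
Readings, each from a call of its own:
- telemetry.current_t(): time.
- telemetry.current_joints(): joint angles.
- telemetry.current_dq(): joint speeds.
- telemetry.current_joint_efforts(): joint torques, N m.
- telemetry.current_ee_pos(): TCP position.
- telemetry.current_tool_rot(): TCP orientation.
- telemetry.current_wrist_force(): force on the tool from outside, world axes, zero at the start.
- telemetry.current_torque(): the same for the moment, N m.
- telemetry.current_opening(): finger opening in m.
- telemetry.current_finger_force(): force on a finger pad.
Only numpy, scipy, OpenCV 4.12 (cv2) and the standard library are available. Lean on these libraries where they do the work, as an engineer would, in place of code of your own. Each camera call takes 0.05 s, during which the arm holds its last target. There are 200 camera calls.

## Task

Turn the yellow knob of the flow rack clockwise past its click so that its gate opens, then take the heel-tip cartons out of the lane, always the one resting at the front stop so that the rest roll forward, and stand every one upright in the wooden tray, one to a bay. Once the lane is empty, turn the knob back past its click so that the gate is closed again. Whenever you like, also stand every empty open carton (blue label) upright in the blue returns crate, and leave the polish tin, hammer and awl alone.

Things in the scene. Friction and masses are not known exactly. Their poses are not given: they have to be found in the camera images.
- rack: Single-lane roller flow rack, fixed. Origin on the bench under the lane's front edge, mid-lane; +x up the lane (away from the robot), +y to the knob's side, z up. Slope 0.12 rad: roller tops 60 mm above the bench at the front stop's face (x = 0), 98 mm at the rear (x = 315). 52 mm between the guides, which are 5 mm thick and 9 mm above the rollers; the orange front stop is 13 mm above them.
- gate_line (a point): Where the red gate blade crosses the lane at roller height, 62 mm up from the stop; axes as front_place. Blade up (knob closed): 16 mm above the rollers, holds all cartons back. It is linked to the knob and sinks 10 mm below the rollers at open. Then the cartons roll forward by themselves within 1 to 2 s till the first meets the front stop, and again each time the front one is taken.
- front_place (a point): Point on the roller tops mid front place: here the underside centre of the front carton comes to rest (within 3 mm). Its axes tilt with the lane: x up the lane, y as the rack's y, z square to the rollers (leaning 0.12 rad towards the robot).
- knob (a joint): Angle of the yellow detented gate knob on the green pillar beside the lane, rad: 0 = gate closed, 1.4 = open; growing = clockwise seen from above. It has a hump at 0.7: short of it it springs back, past it it snaps to the far end by itself. Takes up to about 0.2 N m. Starts at or near 0 (closed).
- knob_grip (a point): On the knob's upright axis, 7 mm below the top of its bar grip, 112 mm above the bench. Bar 49 mm long, 14 mm thick, 32 mm tall (of it 30 mm above its 52 mm disc); pillar below 40 x 65 mm. Its axes turn with the knob: x lies along the bar, so pinch along y. At value 0 its x is the rack's x; at value q the bar is turned by q clockwise.
- tray: Fixed wooden job tray, 230 mm (its x) by 163 mm (its y), origin at the underside centre, z up. Floor 8 mm above the bench, rim 20 mm above the bench. Pale dividers (16 mm above the bench, 5 mm thick) make 6 bays, 3 along x by 2 along y, with centres at x = -75, 0, +75 and y = +-39.5 mm; each bay is 70 mm (x) by 74 mm (y) inside.
- returns: Shallow blue open crate for empties, fixed beside the tray on its right (-y) side, 160 mm (x) by 110 mm (y) outside, 20 mm high, walls and floor 5 mm thick. Origin at the underside centre, z up.
- carton1: Full closed carton 1 (always there; they stand in the lane in number order, 1 foremost): brown cardboard, white tape, green label on its front (-x), green dot on top. 54 mm (its x, along the lane) by 44 mm (its y, across the lane) by 42 mm high, 0.11 to 0.23 kg; origin at the underside centre, z up through the top.
- carton2: Full closed carton 2 (always there; they stand in the lane in number order, 1 foremost): brown cardboard, white tape, green label on its front (-x), green dot on top. 54 mm (its x, along the lane) by 44 mm (its y, across the lane) by 42 mm high, 0.11 to 0.23 kg; origin at the underside centre, z up through the top.
- carton3: Full closed carton 3 (always there; they stand in the lane in number order, 1 foremost): brown cardboard, white tape, green label on its front (-x), green dot on top. 54 mm (its x, along the lane) by 44 mm (its y, across the lane) by 42 mm high, 0.11 to 0.23 kg; origin at the underside centre, z up through the top.
- carton4: Full closed carton 4 (may be absent, the rearmost; they stand in the lane in number order, 1 foremost): brown cardboard, white tape, green label on its front (-x), green dot on top. 54 mm (its x, along the lane) by 44 mm (its y, across the lane) by 42 mm high, 0.11 to 0.23 kg; origin at the underside centre, z up through the top.
- empty1: Used-up carton 1 (may be absent; 0 to 2 are there): open-topped brown cardboard box with a blue label on its front (-x), nothing in it, 54 mm (its x) by 44 mm (its y) by 42 mm high, walls 3 mm, 50 g; origin at the underside centre, z up through the open top. It starts standing on the bench between the tray and the rack.
- empty2: Used-up carton 2 (may be absent; 0 to 2 are there): open-topped brown cardboard box with a blue label on its front (-x), nothing in it, 54 mm (its x) by 44 mm (its y) by 42 mm high, walls 3 mm, 50 g; origin at the underside centre, z up through the open top. It starts standing on the bench between the tray and the rack.
- polish_tin: Bystander: red polish tin, 76 mm across, 27 mm high, origin at the underside centre.
- hammer: Bystander: hammer 260 mm long lying on the far side of the bench, origin under its middle.
- awl: Bystander: awl with a dark wooden handle, 150 mm long, lying beyond the knob, origin under its middle.
Things that resemble listed ones, but are neither listed nor needed, are in the scene too. Leave any black or red look-alike of the carton1 alone.

How it is judged:
On the way, in this order (a step that is already met when the one before it is completed fails the run):
1. the knob is turned open past its click (value of joint knob above 1.2 rad), for 0.2 s.
2. every carton stands upright in a bay of the tray (x of carton1 in the frame of tray between -0.112 and 0.112 m and y of carton1 in the frame of tray between -0.078 and 0.078 m and z of carton1 in the frame of tray between 0 and 0.013 m and angle between each of carton1, carton2, carton3, carton4's own z axis and vertical below 0.12 rad and linear speed of each of carton1, carton2, carton3, carton4 below 0.03 m/s and x of carton2 in the frame of tray between -0.112 and 0.112 m and y of carton2 in the frame of tray between -0.078 and 0.078 m and z of carton2 in the frame of tray between 0 and 0.013 m and x of carton3 in the frame of tray between -0.112 and 0.112 m and y of carton3 in the frame of tray between -0.078 and 0.078 m and z of carton3 in the frame of tray between 0 and 0.013 m and x of carton4 in the frame of tray between -0.112 and 0.112 m and y of carton4 in the frame of tray between -0.078 and 0.078 m and z of carton4 in the frame of tray between 0 and 0.013 m), for 0.2 s.
3. the knob is turned back past its click (value of joint knob below 0.15 rad), for 0.2 s.
At the end, for the whole second after the job is handed in: Every carton present stands at rest and upright (within 0.12 rad) on the floor of a tray bay (underside within 5 mm of the floor, so not on a divider or on another carton), every empty carton present stands likewise in the returns crate, and the knob is back at the closed end (below 0.15 rad) (all of step 2 and x of empty1 in the frame of returns between -0.08 and 0.08 m and y of empty1 in the frame of returns between -0.055 and 0.055 m and z of empty1 in the frame of returns between 0 and 0.011 m and angle between each of empty1, empty2's own z axis and vertical below 0.12 rad and linear speed of each of empty1, empty2 below 0.03 m/s and x of empty2 in the frame of returns between -0.08 and 0.08 m and y of empty2 in the frame of returns between -0.055 and 0.055 m and z of empty2 in the frame of returns between 0 and 0.011 m and value of joint knob below 0.15 rad); the robot touches nothing.
It fails at once if a carton is lifted out of the lane from behind the front place ((x of carton1 in the frame of front_place between 0.035 and 0.36 m and y of carton1 in the frame of front_place between -0.03 and 0.03 m and z of carton1 in the frame of front_place between 0.03 and 0.06 m) or (x of carton2 in the frame of front_place between 0.035 and 0.36 m and y of carton2 in the frame of front_place between -0.03 and 0.03 m and z of carton2 in the frame of front_place between 0.03 and 0.06 m) or (x of carton3 in the frame of front_place between 0.035 and 0.36 m and y of carton3 in the frame of front_place between -0.03 and 0.03 m and z of carton3 in the frame of front_place between 0.03 and 0.06 m) or (x of carton4 in the frame of front_place between 0.035 and 0.36 m and y of carton4 in the frame of front_place between -0.03 and 0.03 m and z of carton4 in the frame of front_place between 0.03 and 0.06 m)).
It fails at once if the polish tin, the hammer or the awl is disturbed (distance of any of polish_tin, hammer, awl from where it was at the start of the episode above 0.03 m).
Of carton4, empty1, empty2 only 1 to 3 are there at a start; the rules pass over those that are not, and their reading is None.
At some moment in a run one of empty1, empty2 may be knocked a few centimetres aside while the robot is not near it.
Once in a run the grip may slacken for a moment while it holds something.
It also fails if it takes over 210 s, if anything falls off the work surface, if the arm or the gripper's body presses on something with over 40 N, if the wrist force passes 120 N, or if a joint passes its speed limit or range.

## Working session

There is one attempt and no reset: what is moved stays moved. The work goes in short steps, each a Python script; the robot and the scene stay as the last script left them, time stands still between calls to the robot, and variables do not carry over. Pictures are saved under pics/ and viewed, at most 14 in all, crops included, and the job is handed in when it is done.

```bash
mkdir -p pics; ls; python3 - <<'E'
from plant import r, gripper_to, inverse_kinematics, vision, models, telemetry
import cv2, numpy as np
for c in ("scene","top"):
    im=vision.snapshot(c); cv2.imwrite(f"pics/{c}0.png",im[:,:,::-1])
    k=vision.get_calibration(c); print(c,k)
    for t in ("rack","front_place","gate_line","knob","knob_grip","tray","returns","carton1","empty1","polish_tin","hammer","awl"):
        try: print(t,[(np.round(d["at"],3).tolist(),round(d["score"],2)) for d in models.mark_of(t,c)][:7])
        except Exception as e: print(t,e)
print(telemetry.current_t(), telemetry.current_tool_rot())
E
```

```text
pics
scene {'fx': 458.977519084062, 'fy': 458.977519084062, 'cx': 280.2233725726313, 'cy': 211.74641175615042, 'D': array([-0.06637309,  0.        ,  0.        ,  0.        ,  0.        ]), 'position': array([1.22976049, 0.25027999, 1.23052768]), 'orientation': array([-0.15308234,  0.55779777,  0.78932798, -0.20588539])}
rack [([0.438, 0.243, -0.006], 0.67)]
front_place [([0.467, 0.239, 0.066], 0.96), ([0.606, 0.01, 0.003], 0.46)]
gate_line [([0.498, 0.242, 0.072], 0.66)]
knob it knows: awl, carton, empty, front_place, gate_line, hammer, knob_grip, polish_tin, rack, returns, tray
knob_grip [([0.483, 0.36, 0.11], 0.63)]
tray [([0.513, -0.183, -0.001], 0.88)]
returns [([0.529, -0.339, 0.001], 0.88), ([0.644, 0.426, 0.002], 0.33)]
carton1 [([0.517, 0.132, 0.006], 0.73), ([0.527, 0.24, 0.07], 0.59), ([0.687, 0.243, 0.092], 0.56), ([0.39, 0.339, 0.0], 0.53), ([0.58, 0.245, 0.077], 0.5), ([0.636, 0.25, 0.083], 0.49), ([0.488, 0.364, 0.107], 0.16)]
empty1 [([0.606, 0.01, 0.002], 0.7), ([0.435, 0.013, 0.002], 0.69)]
polish_tin [([0.755, 0.047, -0.0], 0.8)]
hammer [([0.797, -0.148, -0.0], 0.5
[... 520 characters left out ...]
s: awl, carton, empty, front_place, gate_line, hammer, knob_grip, polish_tin, rack, returns, tray
knob_grip [([0.486, 0.359, 0.112], 0.61)]
tray [([0.513, -0.181, -0.002], 0.93)]
returns [([0.532, -0.333, 0.0], 0.83), ([0.486, 0.36, 0.114], 0.23)]
carton1 [([0.578, 0.244, 0.077], 0.93), ([0.519, 0.133, 0.001], 0.86), ([0.634, 0.244, 0.079], 0.85), ([0.686, 0.242, 0.092], 0.61), ([0.387, 0.336, -0.001], 0.58), ([0.53, 0.245, 0.069], 0.56)]
empty1 [([0.61, 0.011, -0.002], 0.68), ([0.436, 0.014, 0.007], 0.62)]
polish_tin [([0.756, 0.043, -0.004], 0.77)]
hammer [([0.798, -0.145, -0.003], 0.87)]
awl [([0.643, 0.424, -0.002], 0.79)]
1.2 [2.81941437e-05 9.73003520e-01 2.30790271e-01 1.97677098e-08]
```

View pics/top0.png

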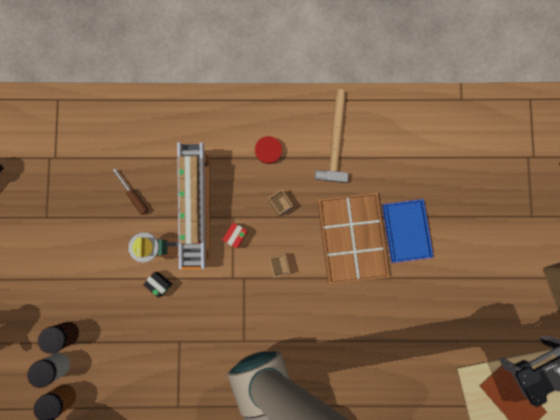

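View pics/scene0.png

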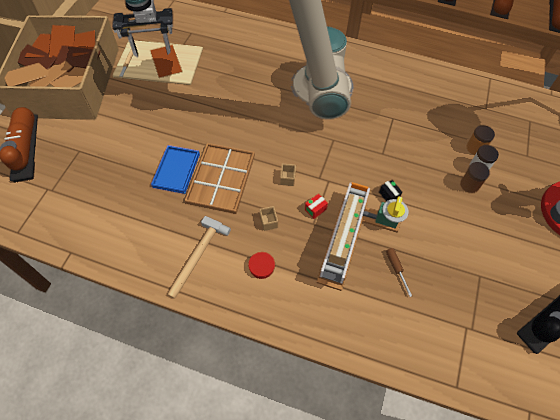

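The top view shows the rack at about (190,205), with four cartons between rows 155 and 240, and the knob at (145,247). Empties are at (282,203) and (282,265), the tray at (353,237) and the crate at (408,230). The red and black look-alikes are at (235,235) and (158,284). Next I measure the yaws from the masks.

```bash
cat > h.py <<'E'
from plant import r, gripper_to, inverse_kinematics, vision, models, telemetry as T
import cv2, numpy as np
from scipy.spatial.transform import Rotation as R
def cam(c):
    k=vision.get_calibration(c); K=np.array([[k["fx"],0,k["cx"]],[0,k["fy"],k["cy"]],[0,0,1]])
    o=k["orientation"]; return K,k["D"],np.array(k["position"]),R.from_quat([o[1],o[2],o[3],o[0]]).as_matrix()
def unproj(c,px,z):
    K,D,p,M=cam(c); u=cv2.undistortPoints(np.float64(px).reshape(-1,1,2),K,D).reshape(-1,2)
    d=np.c_[u,np.ones(len(u))]@M.T; return p+d*((z-p[2])/d[:,2])[:,None]
def proj(c,P):
    K,D,p,M=cam(c); return cv2.projectPoints((np.atleast_2d(P)-p)@M,np.zeros(3),np.zeros(3),K,D)[0].reshape(-1,2)
def rect(mask,c,z):
    ct=max(cv2.findContours(mask.astype(np.uint8),0,1)[0],key=cv2.contourArea).reshape(-1,2)
    return cv2.minAreaRect(np.float32(unproj(c,ct,z)[:,:2]*1000))
def rot(yaw,lean=0.):  # tool down, z axis of tool-back leaning towards -x of yaw frame by lean
    q=(R.from_euler("z",yaw)*R.from_euler("y",lean)*R.from_euler("x",np.pi)).as_quat()
    return np.array([q[3],q[0],q[1],q[2]])
def snap(c,name,box=None,s=1):
    im=vision.snapshot(c)
    if name:
        o=im[:,:,::-1]
        if box: o=o[box[1]:box[3],box[0]:box[2]]
        cv2.imwrite(f"pics/{name}.png",cv2.resize(o,None,fx=s,fy=s,interpolation=cv2.INTER_CUBIC))
    return im
E
python3 - <<'E'
from h import *
im=snap("top","rk",(110,120,310,300),4).copy()
for t,z in (("tray",.02),("returns",.02),("empty1",.042),("carton1",.12),("knob_grip",.119),("rack",.08)):
    for d in models.regions_of(t,"top")[:6]:
        (c,s,a)=rect(d["pixels"],"top",z); print(t,round(d["score"],2),np.round(c),np.round(s),round(a,1))
# bar of the knob: yellow
hsv=cv2.cvtColor(im,cv2.COLOR_RGB2HSV); m=cv2.inRange(hsv,(22,150,120),(35,255,255)); m[:, :110]=0; m[:,180:]=0; m[:220]=0;m[275:]=0
print("bar",rect(m,"top",.119))
E
```

```text
tray 0.74 [603. 310.] [216. 343.] 88.9
tray 0.2 [646. 262.] [59. 55.] 0.8
returns 0.85 [ 531. -333.] [159. 113.] 7.3
empty1 0.84 [606.  11.] [55. 45.] 34.5
empty1 0.69 [642. 258.] [60. 54.] 0.8
empty1 0.62 [439.  14.] [54. 47.] 13.7
carton1 0.94 [630. 242.] [51. 50.] 0.8
carton1 0.88 [398. 313.] [54. 49.] 45.9
carton1 0.8 [578. 240.] [55. 47.] 0.8
carton1 0.78 [516. 125.] [41. 49.] 58.3
carton1 0.74 [523. 238.] [49. 49.] 1.1
carton1 0.62 [686. 242.] [56. 53.] 0.8
knob_grip 0.89 [488. 353.] [49. 46.] 89.8
rack 0.71 [742.  43.] [71. 69.] 44.5
rack 0.69 [594. 297.] [322. 203.] 0.7
bar ((486.7649841308594, 338.3565673828125), (16.419275283813477, 39.29069900512695), 87.80241394042969)
```

View pics/rk.png

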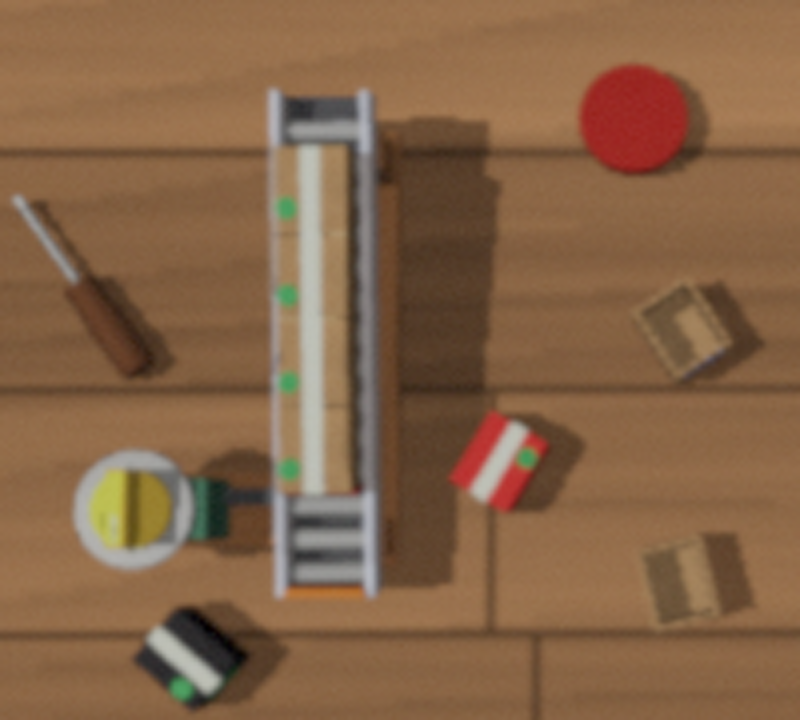

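The crop shows the rack nearly aligned with world x and the stop at crop (325,593). The knob bar is at crop (128,508) and the empties at (685,328) and (680,580). I convert these edges to positions.

```bash
python3 - <<'E'
from h import *
f=lambda x,y:[110+(x+.5)/4-.5,120+(y+.5)/4-.5]
a=lambda p,q:np.arctan2(*(q-p)[1::-1]) 
for nm,xf,xr in(("R",376,372),("L",278,270)):
    P=unproj("top",[f(xf,593)],.069)[0];Q=unproj("top",[f(xr,92)],.107)[0];print(nm,P,Q,a(P,Q))
print("stop",unproj("top",[f(327,592)],.073))
print("bar",unproj("top",[f(128,470),f(128,548),f(117,508),f(140,508)],.119))
im=cv2.imread("pics/top0.png")
C=unproj("top",[(319,198),(378,193),(389,276),(330,282)],.02);print(C.mean(0),a(C[3],C[0]),a(C[2],C[1]),[np.linalg.norm(C[i]-C[i-1]) for i in range(4)])
print("emp",unproj("top",[f(685,328),f(680,580)],.042))
cv2.imwrite("pics/tr.png",cv2.resize(im[170:300,300:450],None,fx=4,fy=4,interpolation=cv2.INTER_CUBIC))
E
```

```text
R [0.43341748 0.20903088 0.069     ] [0.75153049 0.20964661 0.107     ] 0.0019355805616095517
L [0.43369952 0.27170195 0.069     ] [0.75154834 0.27444539 0.107     ] 0.008631068724423862
stop [[0.43435485 0.23963503 0.073     ]]
bar [[0.51117738 0.35419784 0.119     ]
 [0.46351513 0.35282023 0.119     ]
 [0.48792924 0.36023878 0.119     ]
 [0.48786915 0.34620657 0.119     ]]
[ 0.51331552 -0.18834431  0.02      ] 0.11556808644915714 0.10288838277876382 [np.float64(0.2281024140642113), np.float64(0.16195243742774076), np.float64(0.2255489768707103), np.float64(0.15902838964059232)]
emp [[0.60714494 0.00938732 0.042     ]
 [0.44002432 0.01346493 0.042     ]]
```

View pics/tr.png

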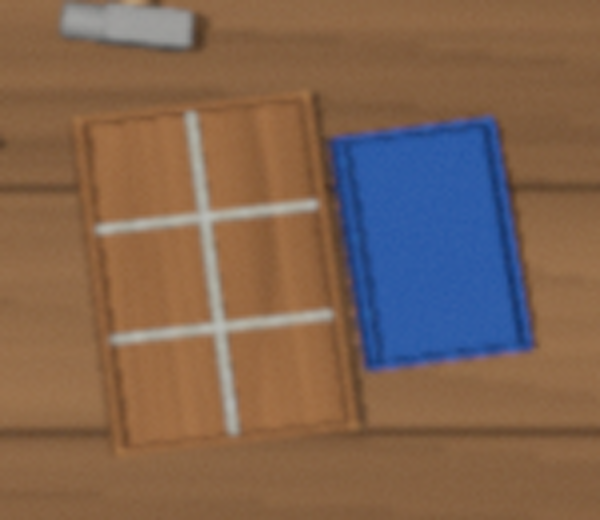

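```bash
python3 - <<'E'
from h import *
S=10; out=[]
for c,(x0,y0) in(("top",(125,228)),("scene",(375,185))):
    im=cv2.imread(f"pics/{c}0.png")[y0:y0+40,x0:x0+40]; o=cv2.resize(im,None,fx=S,fy=S,interpolation=cv2.INTER_CUBIC)
    for y,col in((.3535,(255,0,0)),(.3595,(0,0,255))):
        P=[[.486+sx*.0245,y+sy*.007,.119] for sx,sy in((1,1),(1,-1),(-1,-1),(-1,1))]
        u=(proj(c,P)-[x0,y0]+.5)*S; cv2.polylines(o,[np.int32(u)],1,col,1)
    out.append(o)
cv2.imwrite("pics/kn.png",np.hstack(out))
E
```

```text
(no output)
```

View pics/kn.png

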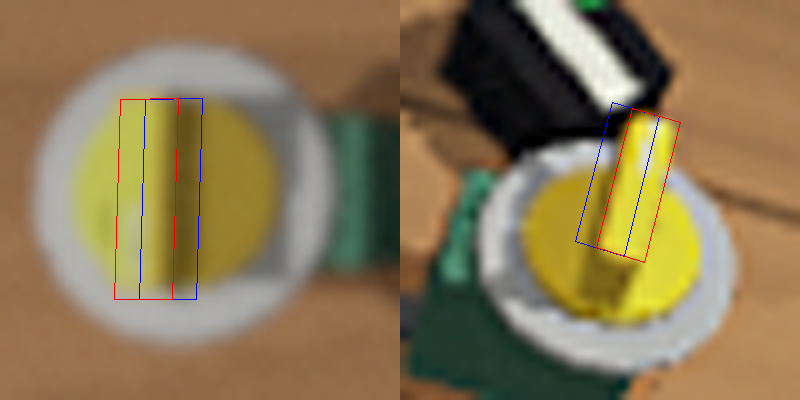

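The red outline (y = 0.3595) matches the bar in both cameras, at top-crop columns 120–175 and scene-crop columns 630–675. I now turn the knob.

```bash
cat > knob.py <<'E'
from h import *
K=np.array([.486,.359]); YR=.006
def turn(q0,q1):
    r.move_to([*K,.24],rot(np.pi+YR-q0)); gripper_to(.045,40)
    r.move_l([*K,.16]); print("guard",r.move_l([*K,.119],vel=.05,guard=8))
    gripper_to(0,40); print("open",T.current_opening(),T.current_finger_force(),T.current_wrist_force())
    j=np.array(T.current_joints())
    for s in np.linspace(0,1,7)[1:]:
        g=j.copy(); g[5]+=(q1-q0)*s; r.movej(g)
    print(T.current_torque(),T.current_wrist_force()); gripper_to(.045); r.hold(.3)
    r.move_l([*K,.24],vel=.25)
E
python3 - <<'E'
from knob import *
turn(0,1.33); r.hold(1.); print(T.current_t())
j=list(T.current_joints()); j[0]-=.5; r.movej(j)
snap("top","op",(110,120,310,300),4)
for t in ("carton1","front_place"): print([(np.round(d["at"],3).tolist(),round(d["score"],2)) for d in models.mark_of(t,"top")])
E
```

```text
guard False
open 0.014082582072370552 39.99953627586365 [-0.24928663  7.08410074 -0.82027835]
[ 0.80935464 -0.35632876 -0.09499328] [ 1.93819997  4.75997645 -2.81547963]
12.3917
[([0.384, 0.337, 0.002], 0.78), ([0.573, 0.243, 0.077], 0.72), ([0.516, 0.242, 0.07], 0.69), ([0.47, 0.243, 0.062], 0.5)]
[([0.462, 0.244, 0.062], 0.88)]
```

View pics/op.png

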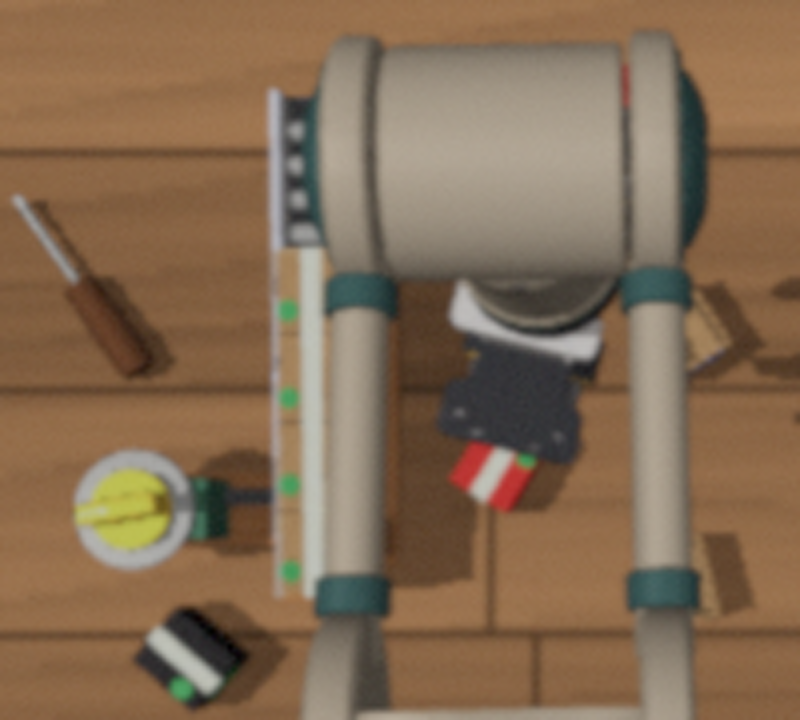

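The knob now reads open, with its bar horizontal at crop (120,510). All four cartons have rolled down, and the front carton's dot is at (291,572). I start picking.

```bash
cat > pick.py <<'E'
from h import *
import sys
FP=np.array([.466,.2415,.0635]); n=np.array([-np.sin(.12),0,np.cos(.12)])
TR=np.array([.512,-.185]); RT=np.array([.531,-.335]); YT=.115
def tpos(o,x,y): c,s=np.cos(YT),np.sin(YT); return o+[c*x-s*y,s*x+c*y]
def ok(w):
    o=T.current_opening(); f=T.current_finger_force(); print(w,round(o,4),round(f,1),round(T.current_wrist_force()[2],2),round(T.current_t(),1))
    if not .039<o<.05 or f<3: print("LOST"); sys.exit()
def drop(xy,zf,yaw,h=.04):
    r.move_l([*xy,zf+h+.03],vel=.2); ok("over")
    g=r.move_l([*xy,zf+h-.001],vel=.05,guard=4); print("guard",g,T.current_ee_pos()[2]-zf-h)
    gripper_to(.058); r.move_l([*xy,.14],vel=.25)
def carton(bx,by):
    L=rot(np.pi+.006,.12)
    r.move_to(FP+n*.12,L); gripper_to(.075,25)
    print("down",r.move_l(FP+n*.040,vel=.12,guard=6))
    gripper_to(0,25); ok("grip")
    r.move_l(FP+n*.10,vel=.12); ok("lift")
    xy=tpos(TR,bx,by); r.move_l([.46,.1,.14],rot(np.pi+.05),vel=.3); r.move_l([*xy,.14],rot(np.pi+YT),vel=.3); drop(xy,.008,YT)
E
python3 - <<'E'
from pick import *
carton(.075,.0395)
snap("top","c1")
print([(np.round(d["at"],3).tolist(),round(d["score"],2)) for d in models.mark_of("carton1","top")])
E
```

```text
down False
grip 0.0441 25.0 2.37 17.0
lift 0.0439 25.0 -1.39 17.7
over 0.0439 25.0 -0.89 19.8
guard True 9.552049368383164e-05
[([0.57, 0.244, 0.077], 0.95), ([0.387, 0.335, -0.0], 0.87), ([0.517, 0.245, 0.066], 0.79), ([0.459, 0.245, 0.063], 0.75), ([0.515, 0.131, 0.0], 0.6)]
```

View pics/c1.png

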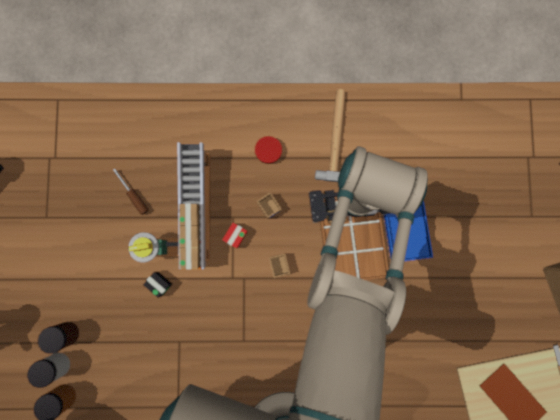

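Carton 1 is placed, and three cartons remain in the lane at (188,235). The far empty has been knocked from (282,203) to (270,205), and the hammer is where it was. I continue with the rest.

```bash
python3 - <<'E'
from pick import *
for b in ((0,.0395),(-.075,.0395),(0,-.0395)): carton(*b)
r.move_l([.46,.1,.25],vel=.3); 
j=list(T.current_joints()); j[0]+=.9; r.movej(j); print(T.current_t())
snap("top","c4",(160,120,460,345),2.6)
for d in models.regions_of("empty1","top"): print(round(d["score"],2),rect(d["pixels"],"top",.042))
for t in("carton1","empty1"):print([(np.round(d["at"],3).tolist(),round(d["score"],2)) for d in models.mark_of(t,"top")])
E
```

```text
down False
grip 0.0438 25.0 3.19 24.8
lift 0.0437 25.0 -0.91 25.5
over 0.0441 25.0 -1.5 27.6
guard True 9.398273083661285e-05
down False
grip 0.0438 25.0 1.73 32.5
lift 0.0436 25.0 -1.95 33.1
over 0.0441 25.0 -1.41 35.2
guard True 7.187731371557926e-05
down False
grip 0.0438 25.0 2.37 40.1
lift 0.044 25.0 -0.84 40.8
over 0.044 25.0 -1.55 43.1
guard True 9.801569012745509e-05
47.4583
0.88 ((440.0105285644531, 14.412172317504883), (56.37480926513672, 44.54381561279297), 12.27835464477539)
0.68 ((598.2673950195312, 41.69984436035156), (60.27293014526367, 45.240997314453125), 33.51250457763672)
[([0.584, -0.138, 0.009], 0.96), ([0.39, 0.337, 0.0], 0.95), ([0.51, -0.225, 0.01], 0.94), ([0.501, -0.144, 0.009], 0.71), ([0.43, -0.154, 0.005], 0.65), ([0.52, 0.13, -0.001], 0.65)]
[([0.438, 0.014, 0.002], 0.6), ([0.598, 0.044, -0.002], 0.59), ([0.432, -0.155, 0.006], 0.55)]
```

View pics/c4.png

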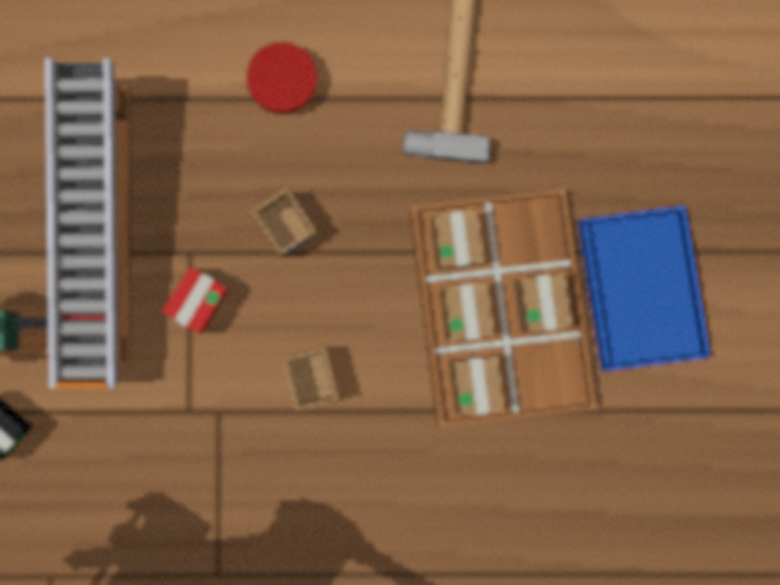

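All four cartons stand in their bays at crop (460,237), (470,310), (545,300) and (480,385), and the lane is empty. I close the knob, then move the empties from (287,222) and (313,378).

```bash
python3 - <<'E'
from knob import turn
from pick import *
turn(1.4,.07)
H=.043
for (x,y,a),rx in (((.598,.0425,.585),.037),((.440,.014,.215),-.037)):
    r.move_to([x,y,.16],rot(np.pi+a)); gripper_to(.075,10)
    print("down",r.move_l([x,y,H],vel=.12,guard=4))
    gripper_to(0,10); ok("grip")
    r.move_l([x,y,.13],vel=.15); ok("lift")
    xy=tpos(RT,rx,0); r.move_l([*xy,.13],rot(np.pi+YT),vel=.3); drop(xy,.005,YT,H)
r.move_l([.46,-.1,.25],vel=.3)
j=list(T.current_joints()); j[0]-=1.1; r.movej(j); print(T.current_t())
snap("top","e",(110,120,460,360),2.2)
print([(np.round(d["at"],3).tolist(),round(d["score"],2)) for d in models.mark_of("empty1","top")])
E
```

```text
guard False
open 0.013468671354382417 39.99939680099487 [ 3.887288    0.41101228 -2.11596973]
[ 1.18010541 -1.27654698  0.15995752] [ 6.93206023  5.5871636  -7.03119275]
down False
grip 0.0442 10.0 1.91 59.3
lift 0.0442 10.0 -0.55 60.0
over 0.0443 10.0 -0.82 61.8
guard True -0.0006606690950026403
down False
grip 0.0438 10.0 2.68 67.0
lift 0.044 10.0 -1.13 67.7
over 0.0443 10.0 0.05 69.4
guard True -0.0006436409473107099
73.8167
[([0.49, -0.338, 0.008], 0.93), ([0.567, -0.33, 0.004], 0.62)]
```

View pics/e.png

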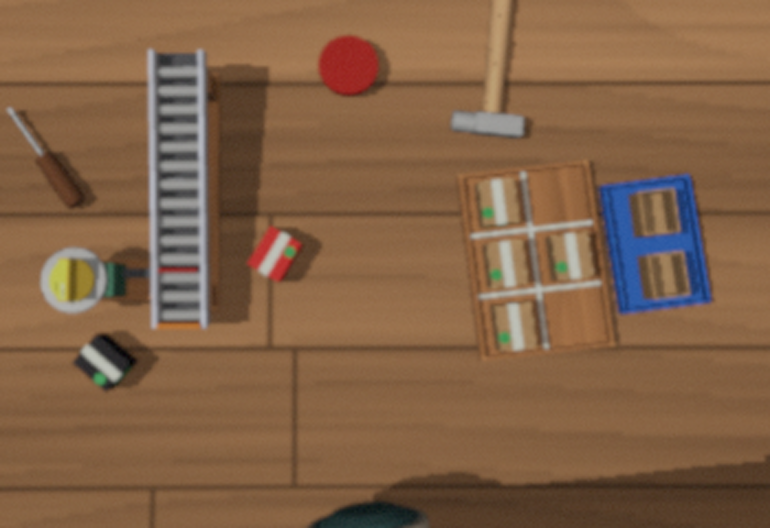

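The knob bar lies along the lane at (70,280), so the gate is closed. The four cartons stand in their bays, both empties stand in the crate at (655,212) and (663,275), and the bystanders have not moved. I hand the job in.

```bash
python3 -c "
from plant import r
print(r.sign_off())"
```

```text
the job is handed in; nothing more can be done
None
```

I handed the job in at about 74 s on the robot's clock: all four cartons stand in the tray bays, both empties are in the returns crate, the gate is closed, and in the last picture the tin, hammer and awl had not moved; `r.sign_off()` gave no verdict.

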